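# Start the plate shaker from its switch box and keys

## Robot

A 6-joint arm with a two-finger parallel gripper is mounted at the origin on a cart in front of the work surface, level with it; the furniture and walls round the work are solid. World frame = base frame: x ahead of the robot, y to its left, z up, the work surface at z = 0. Lengths are in mm, angles in rad, forces in N, time in s.
With the tool pointing down it reaches from about 350 to 775 mm from the base axis. Payload 7.3 kg.
Tool frame: the origin (TCP) lies at the very end of the fingers, on their centre line; the grasp point (between the pads) lies 19 mm behind it; x points along the fingers, z is the direction in which the jaws open and shut, and the axes are right-handed (so a half turn about x gives the same grasp; the last joint's range is limited). The gripper opens to 92 mm and grips with 3 to 60 N. Pads are 19 mm wide; open, the fingers measure 130 mm over their backs; the gripper's body (75 mm by 190 mm) begins 47 mm behind the grasp point.
Start: joints at [1.072, 0.342, 1.524, -0, 1.275, -0.146], TCP at [181.388, 492.69, 226.741] pointing down, gripper open.
Joint ranges: [-2.53, 2.53], [-0.77, 2.02], [0.04, 2.7], [-1, 4.14], [0.28, 2.66], [-3.11, 3.11]. Speed limits (rad/s): [2.57, 2.57, 3.14, 3.14, 3.14, 3.14].

## Interface

Orientations are given as [roll, pitch, yaw] about the fixed x, y, z axes, in that order (R = Rz(yaw) Ry(pitch) Rx(roll)).
In Python, from plant import * gives the robot as it stands.
- The arm moves only by the shell command python3 -m creep 'ROWS'. ROWS is JSON, a list of rows, each an object of numbers: "tx", "ty", "tz": the shift along the tool's x, y, z in cm; "wx", "wy", "wz": the turn, a rotation vector about the tool's x, y, z in rad; "gripper": the closure, from -1 (fully open) to 1 (shut). A call has 1 to 8 rows; each row is the pose to reach, as a shift and turn from the pose commanded when the call began, along the tool's axes at that moment; what a row does not reach only later rows make up. A row lasts 1/12 s, in which the tool goes at most 41.7 mm and 7.16 degrees, less where a joint would pass 70% of its speed; a pose out of reach is approached as far as the arm can. A call with a gripper value outside its range is refused whole. The fingers move at their own pace and stop on an object; the grip force is fixed at half the most. Time passes only in rows, so rows that repeat a pose let the fingers close. It gives the time, the measured TCP pose, the force and the opening at its end, in the units of the state.
- get_obs(): the state, without advancing time (a new reading comes with each control period).
- capture(name): name is "side" or "top"; returns a dict with "frame" (480x640x3 uint8, red, green, blue), "z_map" (480x640 float32, mm along the optical axis (not along the pixel's ray), 0 where there is no reading), "vertical_fov" (degrees; the focal length in pixels is half the picture's height over the tangent of half this angle, whatever the lens; pixels are square), "cx", "cy" (the principal point, pixels), "xyz" and "rotation" of the camera in the world. Camera axes: x right, y down, z forward; pixel columns grow to the right and rows downward; lengths in mm; the calibration is good to about 2 mm. A picture is of the moment at which its call begins.
- close_job(): hands the job in, once; it reports no verdict.
The state is a dict: "time": time; "joint_positions": joint angles; "dq": joint speeds; "tau": joint torques, N m; "tool_pos": TCP position; "tcp_rot": TCP orientation; "contact_force": force on the tool from outside, world axes, zero at the start; "moment": the same for the moment, N m; "grip_width": finger opening in mm.
Only numpy, scipy, OpenCV 4.12 (cv2) and the standard library are available. Lean on these libraries where they do the work, as an engineer would, in place of code of your own. Each camera call takes 0.05 s, during which the arm holds its last target.

## Task

Start the plate shaker: first switch on the power at the separate switch box by pushing the raised end of its rocker fully down, then press the long bar-shaped key on the shaker right down so that it stays down, and then press the large round key right down for a moment and let it spring back. Do not press the small square key, do not lift or shift the switch box, and leave the well plate and the other things standing about as they are.

Things in the scene. Friction and masses are not known exactly. Their poses are not given: they have to be found in the camera images.
- shaker: Plate shaker: white housing 230 mm (its x) by 210 mm (y), fixed to the desk; origin at the centre of its underside on the desk, x points away from its key side, z up. The front ledge is 50 mm high and carries three keys, centres at x = -80 mm, y = -66, 0 and +66 mm. Behind it a platform, 70 mm high, carries the well plate (top 84 mm).
- bar_key_top (a point): Centre of the top of the long bar key, a black key 46 mm long (shaker y) and 18 mm wide (shaker x). It sits in the middle of a flat grey bezel (60 x 62 x 8 mm, top 58 mm over the desk) on the shaker's front ledge; the three keys stand in a row 66 mm apart and any key may be in any place. Its top is 70 mm over the desk when up; it goes straight down.
- bar_key (a joint): How far the long bar key is pushed down: 0 up, 0.007 m fully down. It resists with about 3 N and stays at whatever depth it is left; it is up at the start. More than 0.005 counts as down.
- round_key_top (a point): Centre of the top of the large round key, a black disc 32 mm in diameter. It sits in the middle of a flat grey bezel (60 x 62 x 8 mm, top 58 mm over the desk) on the shaker's front ledge; the three keys stand in a row 66 mm apart and any key may be in any place. Its top is 70 mm over the desk when up; it goes straight down.
- round_key (a joint): How far the round key is pushed down: 0 up, 0.007 m fully down. A spring (1.6 N at rest, 4.4 N fully down) brings it back up. More than 0.005 for 0.2 s counts as pressed.
- square_key_top (a point): Centre of the top of the small square key, black, 18 mm by 18 mm, which is to be left alone. It sits in the middle of a flat grey bezel (60 x 62 x 8 mm, top 58 mm over the desk) on the shaker's front ledge; the three keys stand in a row 66 mm apart and any key may be in any place. Its top is 70 mm over the desk.
- square_key (a joint): How far the square key is pushed down, 0 to 0.007 m, spring return; must stay up.
- switch_box: Loose grey switch box, 110 mm (its x) by 76 mm by 46 mm high, 0.9 kg, left or right of the shaker; origin at the centre of its underside. A short black cable stub sticks out of its +x end. In the middle of its top a white rocker, 52 mm long (box x), 26 mm wide, hinged across its middle; its end towards +x (the stub) is raised at the start, 16 mm over the case top.
- rocker_press (a point): Point on the top face of the raised half of the rocker, 18 mm from the hinge towards the raised end, where a fingertip should push straight down; it moves with the rocker. It is about 59 mm over the desk when off and goes down about 6 mm, to about 54 mm, where this half lies level; the outer edge starts about 2.5 mm higher than this point.
- rocker (a joint): Rocker angle: 0 off (start), 0.32 rad fully on. It resists with about 2 N at the end and stays where it is left. More than 0.25 counts as on.
- well_plate: White 96-well plate 128 mm by 85 mm by 14 mm, lying loose in the nest on the shaker's platform; origin at the centre of its underside. Bystander.
- tip_box: Closed pipette tip box 90 mm by 120 mm by 67 mm, blue with a clear lid, loose, beside the shaker on the side without the switch box; origin at the centre of its underside. Bystander.
- buffer_bottle: Capped plastic bottle, 56 mm in diameter, 103 mm high, loose, behind on the left; origin at the centre of its underside. Bystander.
- bench_timer: Small countdown timer, 37 mm by 64 mm by 60 mm high, loose, behind on the right; origin at the centre of its underside. Bystander, not part of the job.
- tweezers: Steel tweezers 122 mm long, 13 mm wide, 9 mm high, lying loose on the desk in front of the shaker; origin at the centre of the underside. Bystander.
Not all that is in view belongs to the job. What is shaped like the switch_box but purple or yellow is not meant.

How it is judged:
By the outcome, as a careful person would: the job done as asked, in the order asked, and still so for the second after the job is handed in, with the robot touching nothing.
It also fails if it takes over 51 s, if anything falls off the work surface, if the arm or the gripper's body presses on something with over 40 N, if the wrist force passes 120 N, or if a joint passes its speed limit or range.

## Working session

There is one attempt and no reset: what is moved stays moved. The work goes in short steps, Python scripts to look and compute and a shell command to move; the robot and the scene stay as the last step left them, time stands still between calls to the robot, and variables do not carry over. Pictures are saved under pics/ and viewed, and the job is handed in when it is done.

```bash
mkdir -p pics
python3 - <<'E'
from plant import *
import cv2,numpy as np
for n in("top","side"):
    c=capture(n); cv2.imwrite(f"pics/{n}0.png",c["frame"][:,:,::-1]); np.savez(f"{n}0.npz",**c)
    print(n,c["vertical_fov"],c["cx"],c["cy"],c["xyz"],c["rotation"])
o=get_obs();print({k:np.round(v,3) for k,v in o.items()})
E
```

```text
top 49.29475415740522 326.05384426752056 234.0341359608252 [ 468.95405368  169.31326418 1645.71443744] [-3.08211124 -0.00920994 -1.59652815]
side 55.744543904949595 324.0500712511732 234.595560027717 [ -87.52706824 -872.07582377  861.49574319] [-2.1394034  -0.01432838 -0.56497785]
{'time': np.float64(0.1), 'joint_positions': array([ 1.072,  0.343,  1.525, -0.   ,  1.275, -0.146]), 'dq': array([ 0.   , -0.003, -0.003, -0.003,  0.   , -0.001]), 'tau': array([ 1.0000e-03, -4.3201e+01, -2.4469e+01,  7.2000e-02,  5.3000e-02,
       -0.0000e+00]), 'tool_pos': array([181.2  , 492.348, 226.124]), 'tcp_rot': array([ 3.022,  1.569, -2.043]), 'contact_force': array([-0.038,  0.778, -0.383]), 'moment': array([0.054, 0.018, 0.012]), 'grip_width': np.float64(91.572)}
```

View pics/top0.png

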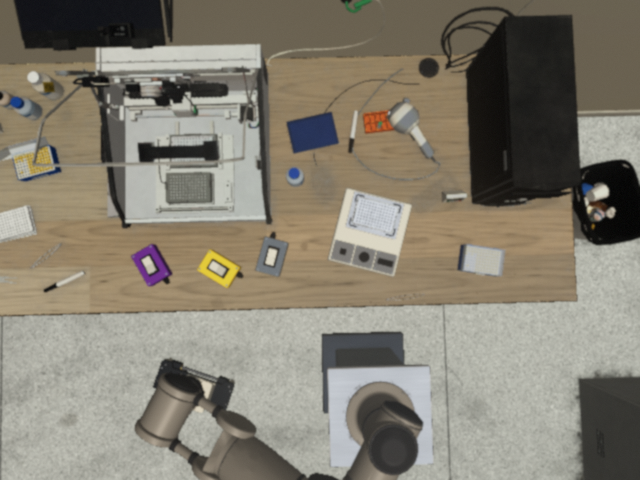

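View pics/side0.png

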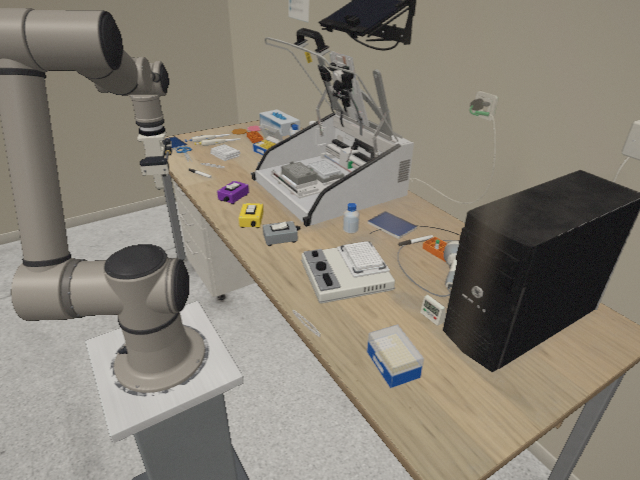

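The top view shows the grey switch box at about (272,255) with its stub upwards, and the shaker keys at about (342,250), (363,257) and (385,264). I'll zoom in on these.

```bash
cat > h.py <<'E'
import numpy as np,cv2
from scipy.spatial.transform import Rotation as R
def cam(c):
    f=240/np.tan(np.radians(float(c["vertical_fov"]))/2)
    return f,float(c["cx"]),float(c["cy"]),np.array(c["xyz"],float),R.from_euler('xyz',np.array(c["rotation"],float)).as_matrix()
def ray(c,u,v,z):
    f,cx,cy,p,M=cam(c); d=M@np.array([(u-cx)/f,(v-cy)/f,1.]); return p+d*(z-p[2])/d[2]
def proj(c,P):
    f,cx,cy,p,M=cam(c); q=M.T@(np.array(P,float)-p); return np.array([cx+f*q[0]/q[2],cy+f*q[1]/q[2]])
def dep(c,u,v):
    f,cx,cy,p,M=cam(c); z=float(c["z_map"][int(round(v)),int(round(u))]); return p+M@np.array([(u-cx)/f,(v-cy)/f,1.])*z
def crop(c,x0,y0,w,h,s,name):
    cv2.imwrite(name,cv2.resize(c["frame"][y0:y0+h,x0:x0+w,::-1],None,fx=s,fy=s,interpolation=cv2.INTER_CUBIC))
E
python3 - <<'E'
from h import *
c=np.load("top0.npz");s=np.load("side0.npz")
crop(c,245,180,180,110,4.4,"pics/topz.png")
crop(s,255,210,150,100,5,"pics/sidez.png")
for u,v in[(272,257),(342,250),(363,257),(385,264),(375,240),(290,275)]:
    print(u,v,dep(c,u,v).round(1))
for u,v in[(318,255),(322,267),(327,281),(283,226),(300,330)]: print(u,v,dep(s,u,v).round(1))
E
```

```text
272 257 [497.8 319.   45.7]
342 250 [513.  105.6  69.4]
363 257 [490.2  43.3  75.3]
385 264 [467.6 -23.3  65. ]
375 240 [541.6   2.9  48.4]
290 275 [440.7 268.1  -2.8]
318 255 [513.4  89.   63.1]
322 267 [490.5  29.6  64.3]
327 281 [465.7 -36.1  66.8]
283 226 [508.7 307.5  53.7]
300 330 [ 338.4 -104.2    0.7]
```

View pics/topz.png

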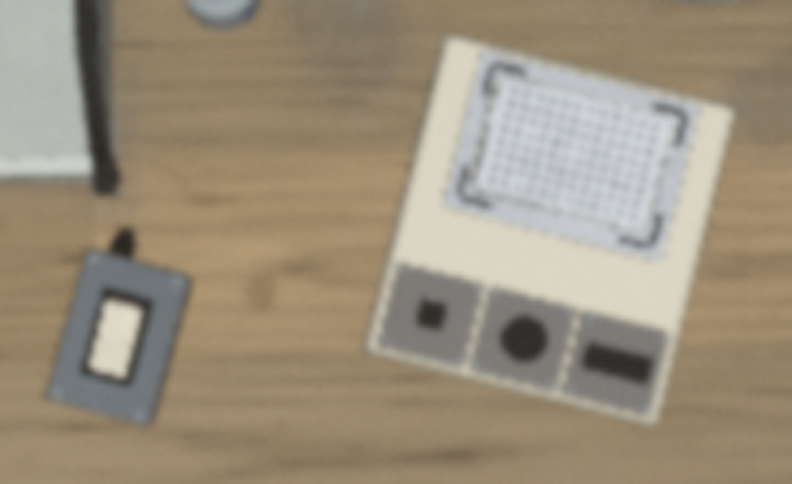

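View pics/sidez.png

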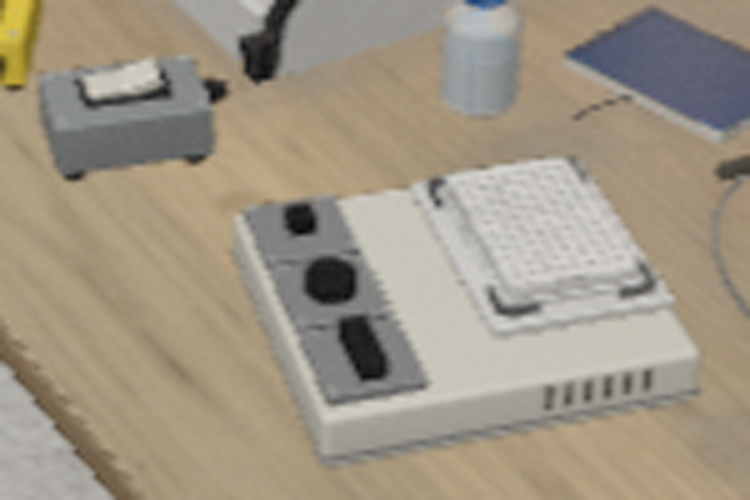

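Left to right, the keys are square (~(343,251)), round (~(364,257)) and bar (~(385,262)). The grey box's rocker is at about (271,257), and its raised end is towards the stub (+x, away from the robot). Next I'll measure their centres in both views.

```bash
cat > m.py <<'E'
from h import *
from scipy.optimize import least_squares
def blobs(c,box,thr,dark=True,amin=8):
    x0,y0,x1,y1=box; k=4
    g=cv2.resize(c["frame"][y0:y1,x0:x1].max(2) if dark else c["frame"][y0:y1,x0:x1].min(2),None,fx=k,fy=k,interpolation=cv2.INTER_CUBIC)
    m=((g<thr) if dark else (g>thr)).astype(np.uint8)
    n,l,st,ce=cv2.connectedComponentsWithStats(m)
    return [((ce[i]+.5)/k-.5+[x0,y0], st[i,4]/k/k, cv2.minAreaRect(np.argwhere(l==i)[:,::-1].astype(np.float32))) for i in range(1,n) if st[i,4]/k/k>amin]
def tri(c,s,a,b):
    return least_squares(lambda P:np.r_[proj(c,P)-a,proj(s,P)-b],[500,0,60.])
E
python3 - <<'E'
from m import *
c=np.load("top0.npz");s=np.load("side0.npz")
T=[b for b in blobs(c,(330,238,400,274),75)]
S=[b for b in blobs(s,(305,247,342,290),55)]
for n,B in(("t",T),("s",S)):
    for b in B: print(n,b[0].round(2),round(b[1],1),b[2])
for b in T: print(ray(c,*b[0],68.5).round(1))
for b in S: print(ray(s,*b[0],67).round(1))
T=blobs(c,(262,245,282,268),150,False); S=blobs(s,(268,218,292,232),150,False)
for n,B in(("t",T),("s",S)):
    for b in B: print(n,b[0].round(2),round(b[1],1),b[2])
for b in T: print(ray(c,*b[0],54).round(1))
for b in S: print(ray(s,*b[0],54).round(1))
for a,b in zip(T,S): r=tri(c,s,a[0],b[0]);print(r.x.round(1),r.fun.round(2))
# box outlines
im=cv2.resize(c["frame"],None,fx=1,fy=1)
print(c["frame"][250,262],c["frame"][265,270],c["frame"][268,258],c["frame"][245,300])
E
```

```text
t [342.51 251.08] 24.6 ((51.51176452636719, 53.947059631347656), (20.933792114257812, 20.283000946044922), 12.528807640075684)
t [363.66 256.56] 70.2 ((136.50001525878906, 75.5), (36.769554138183594, 36.76955032348633), 45.0)
t [384.86 262.04] 74.1 ((220.55886840820312, 97.76470947265625), (58.69362258911133, 21.10059928894043), 14.03624439239502)
s [314.63 253.54] 26.6 ((40.0, 27.5), (21.0, 22.0), 90.0)
s [320.68 265.78] 69.9 ((64.0, 76.5), (33.0, 38.0), 90.0)
s [327.07 279.25] 73.1 ((89.69999694824219, 130.4000244140625), (54.11284255981445, 24.149534225463867), 63.43495178222656)
[509.8 104.1  68.5]
[491.6  40.8  68.5]
[473.5 -22.7  68.5]
[505.8  96.3  67. ]
[488.4  33.6  67. ]
[470.  -29.7  67. ]
t [270.75 256.45] 122.4 ((36.500003814697266, 47.5), (32.7423095703125, 63.301795959472656), 14.03624439239502)
s [279.01 225.29] 72.0 ((45.057029724121094, 31.145889282226562), (23.79421043395996, 58.764488220214844), 78.11134338378906)
[499.4 321.9  54. ]
[499. 318.  54.]
[500.  321.9  51.7] [ 0.09 -0.19 -0.24  0.  ]
[111 116 118] [125 121 111] [122 128 131] [160 137 105]
```

Run:
```python
from m import *
from plant import *
c=np.load("top0.npz");s=np.load("side0.npz")
k=np.array([[509.8,104.1],[491.6,40.8],[473.5,-22.7]])
T=blobs(c,(330,238,400,274),75);S=blobs(s,(305,247,342,290),55)
for a,b in zip(T,S): r=tri(c,s,a[0],b[0]);print(r.x.round(1),r.fun.round(2))
b=blobs(c,(262,245,282,268),150,False)[0]
q=cv2.boxPoints(b[2])/4+[262,245]; w=np.array([ray(c,*p,54)[:2] for p in q]);print(w.round(1))
e=[w[1]-w[0],w[2]-w[1]];print([(np.linalg.norm(v).round(1),v.round(1)) for v in e])
d=k[0]-k[2];print("shaker yaw",np.degrees(np.arctan2(-d[0],d[1])))
# grey box outline top
hsv=cv2.cvtColor(c["frame"],cv2.COLOR_RGB2HSV)
f=c["frame"].astype(int); m=((f[...,2]-f[...,0]>2)&(f.max(2)<150)&(f.max(2)>80)).astype(np.uint8);m[:230]=0;m[280:]=0;m[:,:250]=0;m[:,295:]=0
cs=max(cv2.findContours(m,cv2.RETR_EXTERNAL,cv2.CHAIN_APPROX_NONE)[0],key=cv2.contourArea);r=cv2.minAreaRect(cs);print(r)
q=np.array([ray(c,*p,40)[:2] for p in cv2.boxPoints(r)]);print(q.round(1),q.mean(0),[np.linalg.norm(q[i]-q[i-1]).round(1) for i in range(4)])
for u in(200,230,250,266,268):
  for v in(205,215,219,222): print(u,v,dep(c,u,v).round(0),end=' ')
  print()
o=get_obs();print(R.from_euler('xyz',o["tcp_rot"]).as_matrix().round(3))
```

```text
[510.1 103.7  61. ] [ 0.03 -0.05 -0.06  0.  ]
[492.   40.   61.5] [ 0.06 -0.11 -0.12  0.01]
[473.7 -23.7  61.4] [ 0.04 -0.08 -0.08  0.  ]
[[478.2 339.1]
 [524.5 326.5]
 [517.9 302.5]
 [471.6 315.1]]
[(np.float64(48.0), array([ 46.3, -12.5])), (np.float64(24.9), array([ -6.6, -24. ]))]
shaker yaw -15.975231234360905
((271.4339904785156, 255.9811248779297), (22.527130126953125, 33.79069519042969), 15.945395469665527)
[[462.  369.2]
 [560.9 339. ]
 [540.2 272.9]
 [441.4 303.4]] [501.12118881 321.13106234] [np.float64(69.0), np.float64(103.3), np.float64(69.2), np.float64(103.3)]
200 205 [659. 529.  79.] 200 215 [630. 533.  62.] 200 219 [618. 534.  60.] 200 222 [611. 539.  36.] 
230 205 [656. 439.  80.] 230 215 [627. 441.  69.] 230 219 [615. 442.  67.] 230 222 [612. 453.   3.] 
250 205 [657. 381.  65.] 250 215 [627. 382.  60.] 250 219 [614. 382.  62.] 250 222 [611. 391.  -4.] 
266 205 [651. 328. 107.] 266 215 [625. 332.  68.] 266 219 [614. 334.  52.] 266 222 [605. 335.  50.] 
268 205 [650. 322. 112.] 268 215 [624. 326.  70.] 268 219 [614. 329.  50.] 268 222 [605. 329.  51.] 
[[-0.001 -0.938  0.346]
 [-0.001  0.346  0.938]
 [-1.     0.    -0.001]]
```

```bash
python3 -m creep '[{"ty":-4,"tz":-0.5,"gripper":1},{"ty":-8,"tz":-1,"gripper":1},{"ty":-12,"tz":-1.5,"wx":-0.075,"gripper":1},{"ty":-16,"tz":-2,"wx":-0.075,"gripper":1},{"ty":-20,"tz":-2.5,"wx":-0.075,"gripper":1},{"ty":-24,"tz":-3.1,"wx":-0.075,"gripper":1},{"ty":-28,"tz":-3.6,"wx":-0.075,"gripper":1},{"ty":-32,"tz":-4.1,"wx":-0.075,"gripper":1}]'
cat > st.py <<'E'
from h import *
from plant import *
import sys
def rel(x,y,z,yaw=-16):
    o=get_obs();M=R.from_euler('xyz',o["tcp_rot"]).as_matrix();t=M.T@(np.array([x,y,z])-o["tool_pos"])
    a=np.degrees(np.arctan2(-M[0,2],M[1,2]))
    print("t",o["time"],"pos",o["tool_pos"].round(1),"F",o["contact_force"].round(2),"gw",o["grip_width"].round(1),"| move cm",(t/10).round(2),"jaw yaw",a.round(2),"wx",np.radians(a-yaw).round(3),"tilt",M[:,0].round(4))
E
python3 -c "
from st import *
rel(517.8,316.6,110)"
```

```text
validation failed for argument at $[0]...
Traceback (most recent call last):
  File "st.py", line 7, in rel
    print("t",o["time"],"pos",o["tool_pos"].round(1),"F",o["contact_force"].round(2),"gw",o["grip_width"].round(1),"| move cm",(t/10).round(2),"jaw yaw",a.round(2),"wx",np.radians(a-yaw).round(3),"tilt",M[:,0].round(4))
                                                                                          ^^^^^^^^^^^^^^^^^^^^^
AttributeError: 'float' object has no attribute 'round'
```

```bash
sed -i 's/o\["grip_width"\].round(1)/round(o["grip_width"],1)/' st.py
python3 -m creep '[{"tx":0,"ty":-4,"tz":-0.5,"wx":0,"wy":0,"wz":0,"gripper":1},{"tx":0,"ty":-8,"tz":-1,"wx":0,"wy":0,"wz":0,"gripper":1},{"tx":0,"ty":-12,"tz":-1.5,"wx":-0.075,"wy":0,"wz":0,"gripper":1},{"tx":0,"ty":-16,"tz":-2,"wx":-0.075,"wy":0,"wz":0,"gripper":1},{"tx":0,"ty":-20,"tz":-2.5,"wx":-0.075,"wy":0,"wz":0,"gripper":1},{"tx":0,"ty":-24,"tz":-3.1,"wx":-0.075,"wy":0,"wz":0,"gripper":1},{"tx":0,"ty":-28,"tz":-3.6,"wx":-0.075,"wy":0,"wz":0,"gripper":1},{"tx":0,"ty":-32,"tz":-4.1,"wx":-0.075,"wy":0,"wz":0,"gripper":1}]'
python3 -c "
from st import *
rel(517.8,316.6,110)"
```

```text
time: 0.77
tool_pos: [468.9, 342.2, 226.4]
tcp_rot: [2.162, 1.57, -2.828]
contact_force: [0.7, 0.8, 0.3]
grip_width: 43.4
t 0.7667 pos [468.9 342.2 226.4] F [0.66 0.77 0.26] gw 43.4 | move cm [11.63 -5.41 -1.12] jaw yaw -15.93 wx 0.001 tilt [-7.e-04 -2.e-04 -1.e+00]
```

```bash
python3 -m creep '[{"tx":3,"ty":-3,"tz":-0.6,"wx":0,"wy":0,"wz":0,"gripper":1},{"tx":6,"ty":-5.4,"tz":-1.1,"wx":0,"wy":0,"wz":0,"gripper":1},{"tx":9,"ty":-5.4,"tz":-1.1,"wx":0,"wy":0,"wz":0,"gripper":1},{"tx":11,"ty":-5.4,"tz":-1.1,"wx":0,"wy":0,"wz":0,"gripper":1},{"tx":11.6,"ty":-5.4,"tz":-1.1,"wx":0,"wy":0,"wz":0,"gripper":1},{"tx":11.6,"ty":-5.4,"tz":-1.1,"wx":0,"wy":0,"wz":0,"gripper":1},{"tx":11.6,"ty":-5.4,"tz":-1.1,"wx":0,"wy":0,"wz":0,"gripper":1},{"tx":11.6,"ty":-5.4,"tz":-1.1,"wx":0,"wy":0,"wz":0,"gripper":1}]'
python3 - <<'E'
from st import *
rel(517.8,316.6,60)
for n in("top","side"):
    c=capture(n); np.savez(f"{n}1.npz",**c)
    p=proj(c,get_obs()["tool_pos"]);print(n,p.round(1))
    f=c["frame"].copy()
    x,y=(p-[60,45]).astype(int); 
    crop(dict(frame=f),x,y,120,90,6,f"pics/{n}1.png"); print(x,y,((p-[x,y]+.5)*6).round(1))
E
```

```text
time: 1.43
tool_pos: [517.2, 319.0, 112.6]
tcp_rot: [-0.852, 1.567, 0.442]
contact_force: [0.2, -0.7, -0.7]
grip_width: 0.8
t 1.4333 pos [517.2 319.  112.6] F [ 0.22 -0.66 -0.67] gw 0.8 | move cm [ 5.26 -0.11 -0.23] jaw yaw -15.88 wx 0.002 tilt [ 0.003   0.0014 -1.    ]
top [269.7 250. ]
209 205 [367.1 273.1]
side [283.  208.8]
222 163 [369.  277.8]
```

View pics/side1.png

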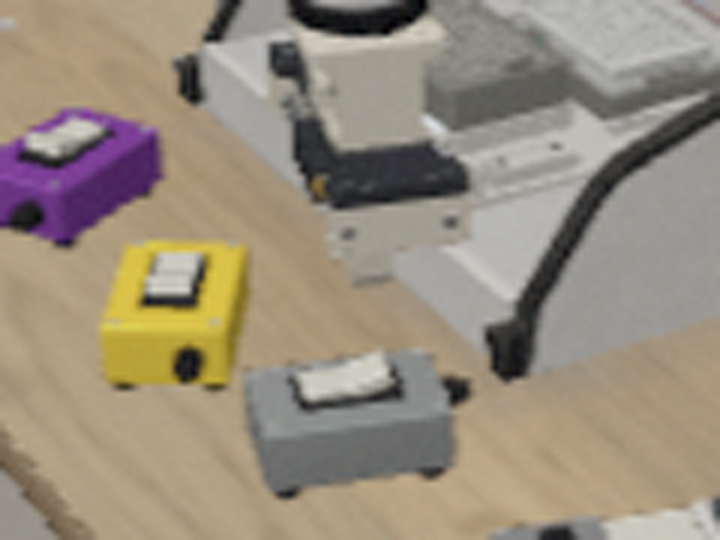

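View pics/top1.png

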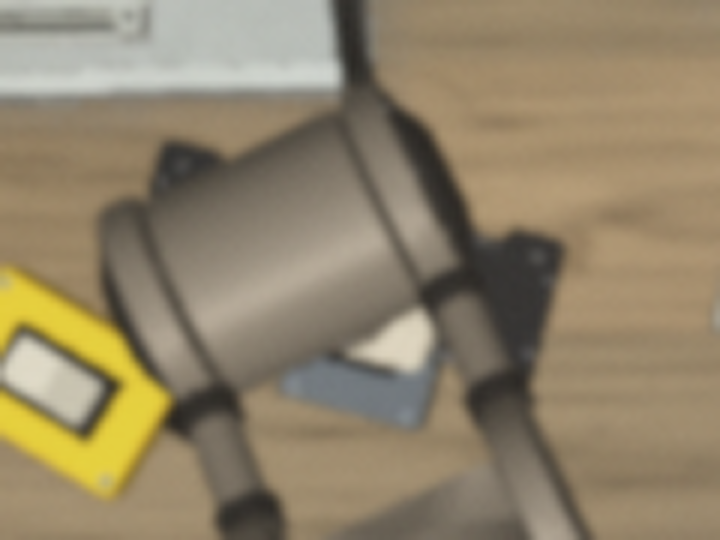

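The side view puts the fingertip at about (372,281) in the crop, against a predicted (369,278), so the calibration is good to about 2 mm. The tip hovers above the raised half. I'll lower it towards the rocker.

```bash
python3 -m creep '[{"tx":1,"ty":0,"tz":0,"wx":0,"wy":0,"wz":0,"gripper":1},{"tx":2,"ty":0,"tz":0,"wx":0,"wy":0,"wz":0,"gripper":1},{"tx":3,"ty":0,"tz":0,"wx":0,"wy":0,"wz":0,"gripper":1},{"tx":3.8,"ty":0,"tz":0,"wx":0,"wy":0,"wz":0,"gripper":1},{"tx":3.8,"ty":0,"tz":0,"wx":0,"wy":0,"wz":0,"gripper":1},{"tx":3.8,"ty":0,"tz":0,"wx":0,"wy":0,"wz":0,"gripper":1},{"tx":3.8,"ty":0,"tz":0,"wx":0,"wy":0,"wz":0,"gripper":1},{"tx":3.8,"ty":0,"tz":0,"wx":0,"wy":0,"wz":0,"gripper":1}]'
python3 - <<'E'
from st import *
rel(517.8,316.6,55)
for n in("side",):
    c=capture(n); np.savez(f"{n}2.npz",**c)
    p=proj(c,get_obs()["tool_pos"]);print(n,p.round(1))
    x,y=(p-[30,25]).astype(int); 
    crop(c,x,y,60,50,12,f"pics/{n}2.png"); print(x,y,((p-[x,y]+.5)*12).round(1))
E
```

```text
time: 2.2
tool_pos: [516.8, 318.4, 73.1]
tcp_rot: [-0.834, 1.57, 0.459]
contact_force: [0.3, -0.1, 1.0]
grip_width: 0.6
t 2.2 pos [516.8 318.4  73.1] F [ 0.34 -0.11  1.01] gw 0.6 | move cm [ 1.81 -0.15 -0.15] jaw yaw -15.92 wx 0.001 tilt [ 8.e-04  4.e-04 -1.e+00]
side [283.4 219. ]
253 194 [370.7 306.1]
```

View pics/side2.png

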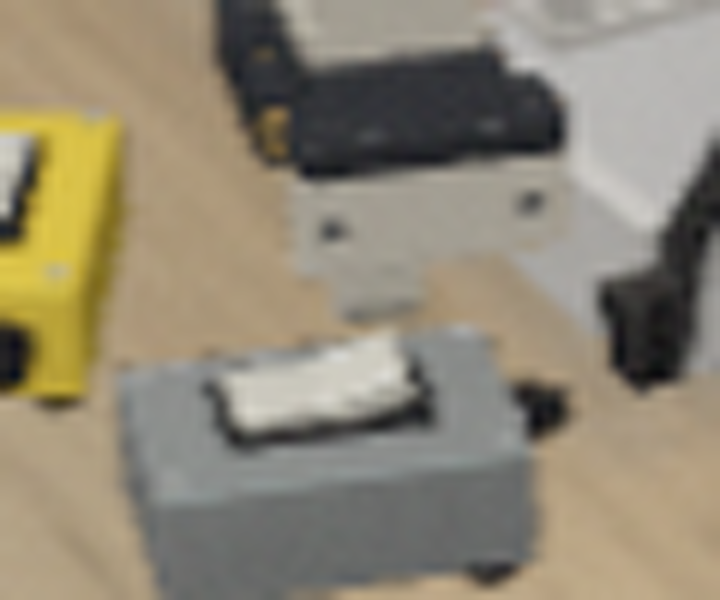

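The tip, at about (383,310) in the crop, is over the raised half (raised end ~(400,345)). I'll press down slowly.

```bash
python3 -m creep '[{"tx":0.5,"ty":-0.1,"tz":-0.1,"wx":0,"wy":0,"wz":0,"gripper":1},{"tx":0.9,"ty":-0.1,"tz":-0.1,"wx":0,"wy":0,"wz":0,"gripper":1},{"tx":1.2,"ty":-0.1,"tz":-0.1,"wx":0,"wy":0,"wz":0,"gripper":1},{"tx":1.4,"ty":-0.1,"tz":-0.1,"wx":0,"wy":0,"wz":0,"gripper":1},{"tx":1.6,"ty":-0.1,"tz":-0.1,"wx":0,"wy":0,"wz":0,"gripper":1},{"tx":1.7,"ty":-0.1,"tz":-0.1,"wx":0,"wy":0,"wz":0,"gripper":1},{"tx":1.7,"ty":-0.1,"tz":-0.1,"wx":0,"wy":0,"wz":0,"gripper":1},{"tx":1.7,"ty":-0.1,"tz":-0.1,"wx":0,"wy":0,"wz":0,"gripper":1}]'
python3 - <<'E'
from st import *
rel(517.8,316.6,54)
E
```

```text
time: 2.92
tool_pos: [516.9, 317.1, 55.6]
tcp_rot: [1.635, 1.57, 2.928]
contact_force: [0.6, -0.1, 0.3]
grip_width: 0.3
t 2.9167 pos [516.9 317.1  55.6] F [ 0.6  -0.07  0.31] gw 0.3 | move cm [ 0.16 -0.1  -0.02] jaw yaw -15.92 wx 0.001 tilt [-4.e-04  1.e-04 -1.e+00]
```

```bash
python3 -m creep '[{"tx":0.1,"ty":0,"tz":0,"wx":0,"wy":0,"wz":0,"gripper":1},{"tx":0.15,"ty":0,"tz":0,"wx":0,"wy":0,"wz":0,"gripper":1},{"tx":0.2,"ty":0,"tz":0,"wx":0,"wy":0,"wz":0,"gripper":1},{"tx":0.2,"ty":0,"tz":0,"wx":0,"wy":0,"wz":0,"gripper":1}]'
python3 - <<'E'
from st import *
rel(517.8,316.6,54)
c=capture("side");p=proj(c,get_obs()["tool_pos"])
crop(c,253,194,60,50,12,"pics/side3.png")
E
```

```text
time: 3.25
tool_pos: [517.3, 317.1, 54.2]
tcp_rot: [-0.949, 1.57, 0.344]
contact_force: [1.4, -0.6, 5.1]
grip_width: 0.4
t 3.25 pos [517.3 317.1  54.2] F [ 1.38 -0.6   5.1 ] gw 0.4 | move cm [ 0.02 -0.06 -0.03] jaw yaw -15.92 wx 0.001 tilt [ 6.e-04  2.e-04 -1.e+00]
```

View pics/side3.png

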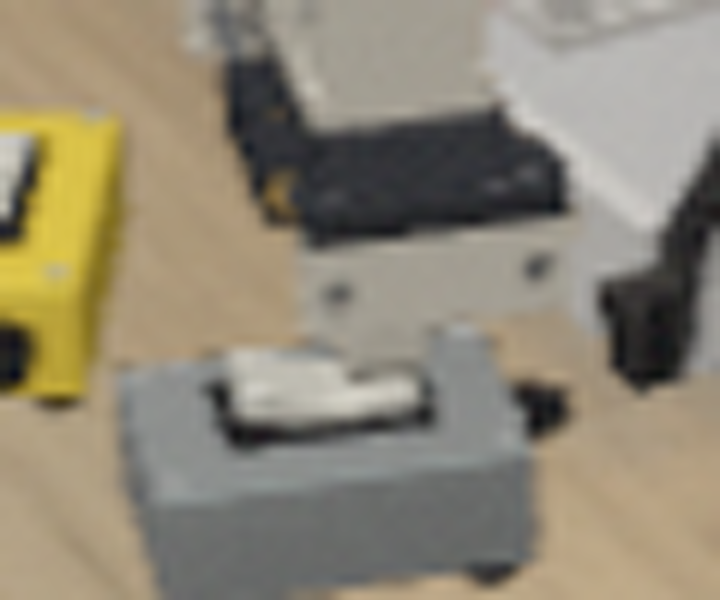

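The raised half now lies nearly level and the other end (~(245,365)) is up. Force is 5 N at z=54.2. I'll press 1 mm more, then back off and check.

```bash
python3 -m creep '[{"tx":0.1,"ty":0,"tz":0,"wx":0,"wy":0,"wz":0,"gripper":1},{"tx":0.1,"ty":0,"tz":0,"wx":0,"wy":0,"wz":0,"gripper":1}]'
python3 -m creep '[{"tx":-1,"ty":0,"tz":0,"wx":0,"wy":0,"wz":0,"gripper":1},{"tx":-2.5,"ty":0,"tz":0,"wx":0,"wy":0,"wz":0,"gripper":1},{"tx":-5,"ty":0,"tz":0,"wx":0,"wy":0,"wz":0,"gripper":1},{"tx":-7,"ty":0,"tz":0,"wx":0,"wy":0,"wz":0,"gripper":1},{"tx":-7,"ty":0,"tz":0,"wx":0,"wy":0,"wz":0,"gripper":1},{"tx":-7,"ty":0,"tz":0,"wx":0,"wy":0,"wz":0,"gripper":1},{"tx":-7,"ty":0,"tz":0,"wx":0,"wy":0,"wz":0,"gripper":1}]'
python3 - <<'E'
from st import *
rel(473,-24,120)
c=capture("side");np.savez("side4.npz",**c)
crop(c,253,194,60,50,12,"pics/side4.png")
E
```

```text
time: 3.47
tool_pos: [517.3, 317.1, 54.1]
tcp_rot: [-0.978, 1.57, 0.315]
contact_force: [-1.4, -2.2, 10.3]
grip_width: 0.8
time: 4.05
tool_pos: [516.2, 316.8, 121.8]
tcp_rot: [2.139, 1.569, -2.851]
contact_force: [-0.1, -0.0, 0.5]
grip_width: 0.0
t 4.05 pos [516.2 316.8 121.8] F [-0.15 -0.04  0.5 ] gw 0.0 | move cm [  0.21  -5.19 -33.96] jaw yaw -15.91 wx 0.002 tilt [-2.e-03 -6.e-04 -1.e+00]
```

View pics/side4.png

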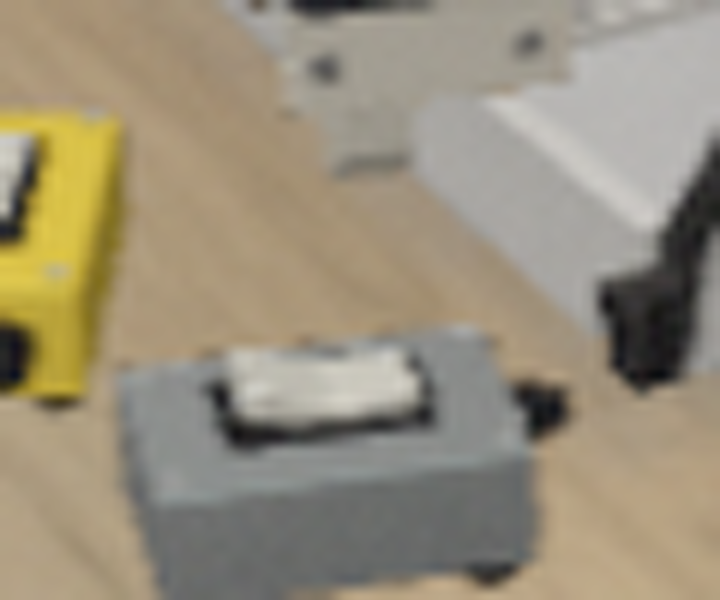

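The rocker's stub half (~(385,375)) lies level and the other end is raised. The case has not moved, and there was a hard stop with 10 N at z=54.1. Next is the bar key.

```bash
python3 -m creep '[{"tx":0,"ty":-0.5,"tz":-4,"wx":0,"wy":0,"wz":0,"gripper":1},{"tx":0,"ty":-1.2,"tz":-8,"wx":0,"wy":0,"wz":0,"gripper":1},{"tx":0,"ty":-1.8,"tz":-12,"wx":0,"wy":0,"wz":0,"gripper":1},{"tx":0,"ty":-2.4,"tz":-16,"wx":0,"wy":0,"wz":0,"gripper":1},{"tx":0,"ty":-3,"tz":-20,"wx":0,"wy":0,"wz":0,"gripper":1},{"tx":0,"ty":-3.6,"tz":-24,"wx":0,"wy":0,"wz":0,"gripper":1},{"tx":0,"ty":-4.2,"tz":-28,"wx":0,"wy":0,"wz":0,"gripper":1},{"tx":0,"ty":-5,"tz":-31.5,"wx":0,"wy":0,"wz":0,"gripper":1}]'
python3 -m creep '[{"tx":0,"ty":-0.2,"tz":-1.5,"wx":0,"wy":0,"wz":0,"gripper":1},{"tx":0,"ty":-0.2,"tz":-2.3,"wx":0,"wy":0,"wz":0,"gripper":1},{"tx":1,"ty":-0.2,"tz":-2.3,"wx":0,"wy":0,"wz":0,"gripper":1},{"tx":2,"ty":-0.2,"tz":-2.3,"wx":0,"wy":0,"wz":0,"gripper":1},{"tx":2.5,"ty":-0.2,"tz":-2.3,"wx":0,"wy":0,"wz":0,"gripper":1},{"tx":2.5,"ty":-0.2,"tz":-2.3,"wx":0,"wy":0,"wz":0,"gripper":1},{"tx":2.5,"ty":-0.2,"tz":-2.3,"wx":0,"wy":0,"wz":0,"gripper":1}]'
python3 - <<'E'
from st import *
rel(473,-24,70)
c=capture("side");np.savez("side5.npz",**c)
p=proj(c,get_obs()["tool_pos"]);x,y=(p-[30,25]).astype(int);print(x,y,((p-[x,y]+.5)*12).round(1))
crop(c,x,y,60,50,12,"pics/side5.png")
c=capture("top");np.savez("top5.npz",**c);crop(c,320,180,100,110,5,"pics/top5.png")
E
```

```text
time: 4.77
tool_pos: [476.9, -1.4, 121.6]
tcp_rot: [1.688, 1.568, 2.98]
contact_force: [0.7, -0.1, -1.0]
grip_width: 0.5
time: 5.35
tool_pos: [474.1, -21.6, 97.3]
tcp_rot: [1.502, 1.569, 2.796]
contact_force: [0.3, -0.4, 0.8]
grip_width: 0.4
t 5.35 pos [474.1 -21.6  97.3] F [ 0.33 -0.43  0.77] gw 0.4 | move cm [ 2.73  0.04 -0.26] jaw yaw -15.87 wx 0.002 tilt [-1.4e-03  5.0e-04 -1.0e+00]
297 243 [366.7 312.7]
```

View pics/side5.png

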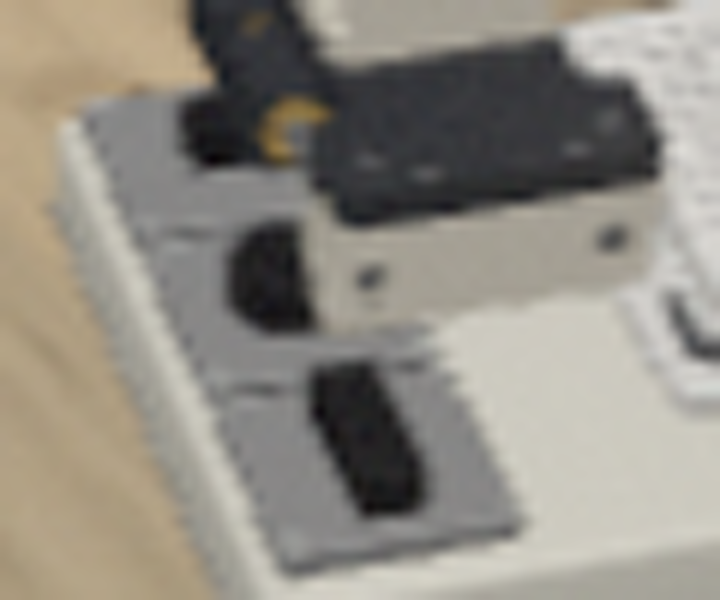

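View pics/top5.png

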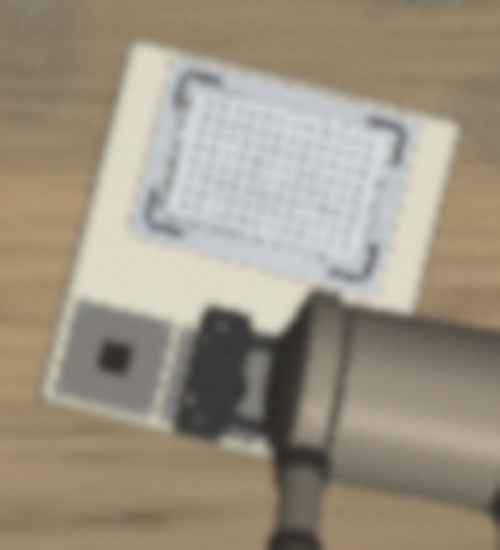

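Run:
```python
from h import *
c=np.load("side5.npz");f=c["frame"]
f2=np.clip((f.astype(float)-90)*2,0,255).astype(np.uint8)
crop(dict(frame=f2),310,250,40,30,20,"pics/side5z.png")
d=c["z_map"]
for y in range(260,276): print(y,f[y,318:338].mean(1).astype(int), d[y,318:338:2].astype(int))
```

```text
260 [134 136 139 140 148 140 103  44  43  45  40  35  42  43  45  43  40  59
  89 102] [1372 1373 1373 1143 1131 1133 1137 1137 1137 1139]
261 [106  85  81  92 129 150 133  80  47  43  56  73  87 102 114 140 151 152
 153 153] [1371 1378 1369 1139 1131 1132 1135    0 1142 1142]
262 [ 42  40  35  55 121 152 153 152 142 139 152 151 153 153 155 155 158 156
 158 157] [1347 1348 1351 1146 1136 1139 1140 1142 1150 1146]
263 [ 29  36  34  51 121 151 152 156 156 157 157 157 158 157 157 156 156 158
 157 157] [1342 1341 1338 1146 1136 1140 1144 1146 1159 1154]
264 [ 34  27  36  33 113 157 155 157 157 159 157 156 157 157 157 158 157 158
 157 157] [1338 1338 1335 1152 1143 1152 1148 1153 1155 1157]
265 [ 38  35  30  30  96 142 156 157 145 113 106 141 156 158 155 157 159 158
 159 156] [1330 1339 1336 1149 1149 1152 1150 1157 1159 1156]
266 [ 30  36  39  35  75 130 156 158 132  81 105 143 156 157 157 155 158 159
 156 158] [1330 1324 1330 1150 1148 1151 1155 1156 1153 1159]
267 [ 23  32  32  32  70 132 160 159 151 134 142 156 158 157 157 157 156 157
 157 157] [1323 1327 1324 1154 1149 1156 1154 1156
[... 423 characters left out ...]
1351]
271 [131 129 131 130 129 130 134 134 134 135 136 133 131 146 168 187 198 199
 198 199] [1327 1327 1332 1326 1335 1329 1328 1330 1347 1349]
272 [134 135 133 133 134 136 134 135 133 124 123 137 140 143 143 157 183 198
 199 200] [1324 1320 1325 1324 1323 1324 1328 1325 1341 1338]
273 [134 135 134 133 121  91  86  66  59  54  91 113 103  97 123 160 190 199
 200 199] [1320 1324 1322 1298 1301    0 1323 1324 1322 1333]
274 [136 140 140 134 103  44  40  41  38  33  73 116 132 129 138 141 143 178
 199 199] [1316 1322 1320 1297 1296 1299 1315 1320 1324 1333]
275 [ 98  93 112 117  91  31  33  37  29  37  42 100 133 132 134 132 150 184
 198 199] [1316 1316 1312 1292 1297 1295 1315 1308 1309 1325]
```

View pics/side5z.png

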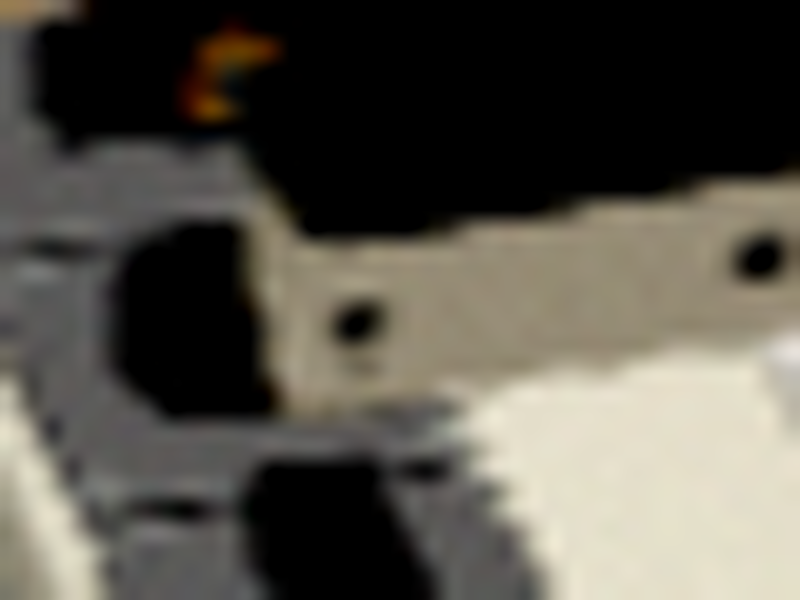

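The near finger's plate, at about (480,250) in the crop, hides the tip from this steeper view, so I'm relying on the kinematics checked earlier. The bar key is at about (370,440) in the 12× crop, untouched. I'll lower further.

```bash
python3 -m creep '[{"tx":1,"ty":0,"tz":-0.2,"wx":0,"wy":0,"wz":0,"gripper":1},{"tx":2,"ty":0,"tz":-0.2,"wx":0,"wy":0,"wz":0,"gripper":1},{"tx":2.4,"ty":0,"tz":-0.2,"wx":0,"wy":0,"wz":0,"gripper":1},{"tx":2.4,"ty":0,"tz":-0.2,"wx":0,"wy":0,"wz":0,"gripper":1},{"tx":2.4,"ty":0,"tz":-0.2,"wx":0,"wy":0,"wz":0,"gripper":1},{"tx":2.4,"ty":0,"tz":-0.2,"wx":0,"wy":0,"wz":0,"gripper":1}]'
python3 - <<'E'
from st import *
rel(472.5,-25,63)
c=capture("side");np.savez("side6.npz",**c)
p=proj(c,get_obs()["tool_pos"]);x,y=(p-[30,25]).astype(int);print(x,y,((p-[x,y]+.5)*12).round(1))
crop(c,x,y,60,50,12,"pics/side6.png")
E
```

```text
time: 5.95
tool_pos: [474.3, -24.2, 74.3]
tcp_rot: [-1.396, 1.57, -0.103]
contact_force: [-0.5, 0.5, 0.7]
grip_width: 0.3
t 5.95 pos [474.3 -24.2  74.3] F [-0.49  0.51  0.73] gw 0.3 | move cm [ 1.13  0.15 -0.13] jaw yaw -15.91 wx 0.002 tilt [ 1.e-03 -1.e-04 -1.e+00]
297 250 [370.2 314.1]
```

View pics/side6.png

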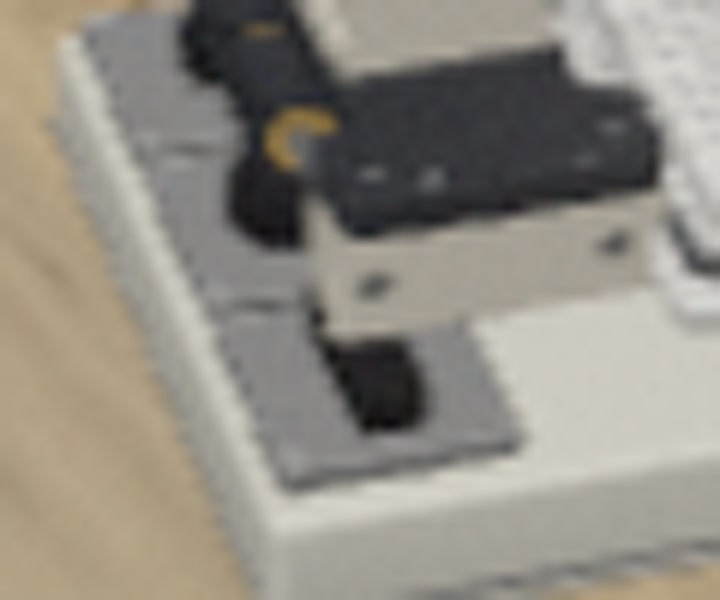

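```bash
python3 -m creep '[{"tx":0.3,"ty":0.1,"tz":-0.1,"wx":0,"wy":0,"wz":0,"gripper":1},{"tx":0.6,"ty":0.1,"tz":-0.1,"wx":0,"wy":0,"wz":0,"gripper":1},{"tx":0.8,"ty":0.1,"tz":-0.1,"wx":0,"wy":0,"wz":0,"gripper":1},{"tx":0.9,"ty":0.1,"tz":-0.1,"wx":0,"wy":0,"wz":0,"gripper":1},{"tx":1,"ty":0.1,"tz":-0.1,"wx":0,"wy":0,"wz":0,"gripper":1},{"tx":1,"ty":0.1,"tz":-0.1,"wx":0,"wy":0,"wz":0,"gripper":1},{"tx":1,"ty":0.1,"tz":-0.1,"wx":0,"wy":0,"wz":0,"gripper":1}]'
python3 - <<'E'
from st import *
rel(472.5,-25,63)
E
```

```text
time: 6.58
tool_pos: [472.7, -24.9, 63.7]
tcp_rot: [-0.429, 1.571, 0.864]
contact_force: [1.1, -0.4, 1.3]
grip_width: 0.4
t 6.5833 pos [472.7 -24.9  63.7] F [ 1.11 -0.38  1.34] gw 0.4 | move cm [ 0.07  0.02 -0.02] jaw yaw -15.92 wx 0.001 tilt [ 1.e-04  1.e-04 -1.e+00]
```

```bash
python3 -m creep '[{"tx":0.1,"ty":0,"tz":0,"wx":0,"wy":0,"wz":0,"gripper":1},{"tx":0.15,"ty":0,"tz":0,"wx":0,"wy":0,"wz":0,"gripper":1},{"tx":0.2,"ty":0,"tz":0,"wx":0,"wy":0,"wz":0,"gripper":1},{"tx":0.2,"ty":0,"tz":0,"wx":0,"wy":0,"wz":0,"gripper":1}]'
python3 - <<'E'
from st import *
rel(472.5,-25,63)
E
```

```text
time: 6.92
tool_pos: [472.7, -24.9, 63.0]
tcp_rot: [-1.562, 1.57, -0.269]
contact_force: [-3.6, 0.8, 17.2]
grip_width: 0.5
t 6.9167 pos [472.7 -24.9  63. ] F [-3.58  0.77 17.22] gw 0.5 | move cm [ 0.    0.02 -0.02] jaw yaw -15.9 wx 0.002 tilt [ 8.e-04 -2.e-04 -1.e+00]
```

There is a hard stop at exactly z=63.0 with 17 N, so the bar key is fully down. I'll lift and move 66 mm to the round key.

```bash
python3 -m creep '[{"tx":-1,"ty":0,"tz":0,"wx":0,"wy":0,"wz":0,"gripper":1},{"tx":-3,"ty":0,"tz":0,"wx":0,"wy":0,"wz":0,"gripper":1},{"tx":-3,"ty":0,"tz":2,"wx":0,"wy":0,"wz":0,"gripper":1},{"tx":-3,"ty":0,"tz":5,"wx":0,"wy":0,"wz":0,"gripper":1},{"tx":-3,"ty":0,"tz":6.6,"wx":0,"wy":0,"wz":0,"gripper":1},{"tx":-3,"ty":0,"tz":6.6,"wx":0,"wy":0,"wz":0,"gripper":1},{"tx":-3,"ty":0,"tz":6.6,"wx":0,"wy":0,"wz":0,"gripper":1},{"tx":-3,"ty":0,"tz":6.6,"wx":0,"wy":0,"wz":0,"gripper":1}]'
python3 - <<'E'
from st import *
rel(490.9,38.8,63)
c=capture("side");np.savez("side7.npz",**c)
crop(c,297,238,60,50,12,"pics/side7.png")
E
```

```text
time: 7.58
tool_pos: [490.1, 38.2, 91.3]
tcp_rot: [1.921, 1.569, -3.069]
contact_force: [0.6, 0.1, -1.0]
grip_width: 0.6
t 7.5833 pos [490.1  38.2  91.3] F [ 0.55  0.15 -1.01] gw 0.6 | move cm [ 2.83 -0.07  0.08] jaw yaw -15.9 wx 0.002 tilt [-1.4e-03 -1.0e-04 -1.0e+00]
```

View pics/side7.png

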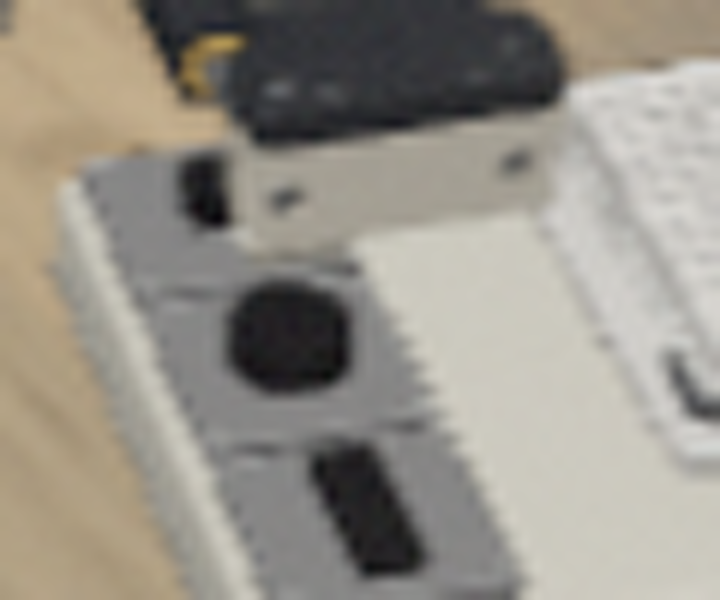

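The bar key (~(370,510)) now shows less side wall, so it has stayed down. The round key (~(290,335)) is up. I'll press it and hold.

```bash
python3 -m creep '[{"tx":1,"ty":0,"tz":0,"wx":0,"wy":0,"wz":0,"gripper":1},{"tx":1.6,"ty":0,"tz":0,"wx":0,"wy":0,"wz":0,"gripper":1},{"tx":2,"ty":0,"tz":0,"wx":0,"wy":0,"wz":0,"gripper":1},{"tx":2.3,"ty":0,"tz":0,"wx":0,"wy":0,"wz":0,"gripper":1},{"tx":2.6,"ty":0,"tz":0,"wx":0,"wy":0,"wz":0,"gripper":1},{"tx":2.7,"ty":0,"tz":0,"wx":0,"wy":0,"wz":0,"gripper":1},{"tx":2.8,"ty":0,"tz":0,"wx":0,"wy":0,"wz":0,"gripper":1},{"tx":2.8,"ty":0,"tz":0,"wx":0,"wy":0,"wz":0,"gripper":1}]'
python3 - <<'E'
from st import *
rel(490.9,38.8,63)
E
```

```text
time: 8.3
tool_pos: [490.7, 38.4, 63.8]
tcp_rot: [-3.122, 1.571, -1.829]
contact_force: [-2.0, -1.4, 3.9]
grip_width: 0.5
t 8.3 pos [490.7  38.4  63.8] F [-1.98 -1.39  3.93] gw 0.5 | move cm [ 0.08 -0.01  0.04] jaw yaw -15.91 wx 0.002 tilt [-0.e+00 -2.e-04 -1.e+00]
```

```bash
python3 -m creep '[{"tx":0.1,"ty":0,"tz":0,"wx":0,"wy":0,"wz":0,"gripper":1},{"tx":0.15,"ty":0,"tz":0,"wx":0,"wy":0,"wz":0,"gripper":1},{"tx":0.15,"ty":0,"tz":0,"wx":0,"wy":0,"wz":0,"gripper":1},{"tx":0.15,"ty":0,"tz":0,"wx":0,"wy":0,"wz":0,"gripper":1},{"tx":0.15,"ty":0,"tz":0,"wx":0,"wy":0,"wz":0,"gripper":1},{"tx":0.15,"ty":0,"tz":0,"wx":0,"wy":0,"wz":0,"gripper":1}]'
python3 -m creep '[{"tx":-1,"ty":0,"tz":0,"wx":0,"wy":0,"wz":0,"gripper":1},{"tx":-4,"ty":0,"tz":0,"wx":0,"wy":0,"wz":0,"gripper":1},{"tx":-8,"ty":0,"tz":0,"wx":0,"wy":0,"wz":0,"gripper":1},{"tx":-12,"ty":0,"tz":0,"wx":0,"wy":0,"wz":0,"gripper":1},{"tx":-14,"ty":2,"tz":2,"wx":0,"wy":0,"wz":0,"gripper":1},{"tx":-14,"ty":5,"tz":4,"wx":0,"wy":0,"wz":0,"gripper":1},{"tx":-14,"ty":8,"tz":7,"wx":0,"wy":0,"wz":0,"gripper":1},{"tx":-14,"ty":11,"tz":9,"wx":0,"wy":0,"wz":0,"gripper":1}]'
python3 -m creep '[{"tx":0,"ty":2,"tz":3,"wx":0,"wy":0,"wz":0,"gripper":1},{"tx":0,"ty":2,"tz":6,"wx":0,"wy":0,"wz":0,"gripper":1},{"tx":0,"ty":2,"tz":8,"wx":0,"wy":0,"wz":0,"gripper":1},{"tx":0,"ty":2,"tz":8,"wx":0,"wy":0,"wz":0,"gripper":1},{"tx":0,"ty":2,"tz":8,"wx":0,"wy":0,"wz":0,"gripper":1}]'
python3 - <<'E'
from m import *
from st import *
rel(490.9,38.8,63)
c=capture("side");np.savez("side8.npz",**c);s0=np.load("side0.npz")
crop(c,255,210,150,100,5,"pics/side8.png")
t=capture("top");np.savez("top8.npz",**t);cv2.imwrite("pics/top8.png",t["frame"][:,:,::-1])
for a in(s0,c):
  print([(b[0].round(2),round(b[1],1)) for b in blobs(a,(305,247,342,290),55)])
E
```

```text
time: 8.8
tool_pos: [490.8, 38.5, 63.1]
tcp_rot: [-1.663, 1.57, -0.37]
contact_force: [-4.0, -2.5, 10.4]
grip_width: 0.5
time: 9.47
tool_pos: [409.3, 157.2, 203.2]
tcp_rot: [-0.689, 1.568, 0.603]
contact_force: [0.1, 0.4, -0.5]
grip_width: 0.3
time: 9.88
tool_pos: [412.1, 238.6, 202.3]
tcp_rot: [0.095, 1.57, 1.391]
contact_force: [-0.5, -0.7, -0.1]
grip_width: 0.5
t 9.8833 pos [412.1 238.6 202.3] F [-0.46 -0.72 -0.13] gw 0.5 | move cm [ 13.92 -13.01 -17.09] jaw yaw -15.78 wx 0.004 tilt [ 1.e-04  3.e-04 -1.e+00]
[(array([314.63, 253.54]), np.float64(26.6)), (array([320.68, 265.78]), np.float64(69.9)), (array([327.07, 279.25]), np.float64(73.1))]
[(array([314.64, 253.53]), np.float64(26.3)), (array([320.67, 265.8 ]), np.float64(69.1)), (array([327.05, 280.19]), np.float64(54.2))]
```

View pics/side8.png

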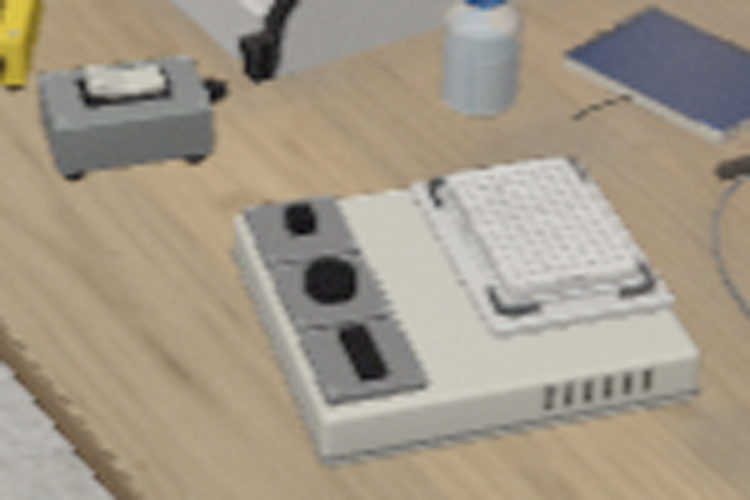

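View pics/top8.png

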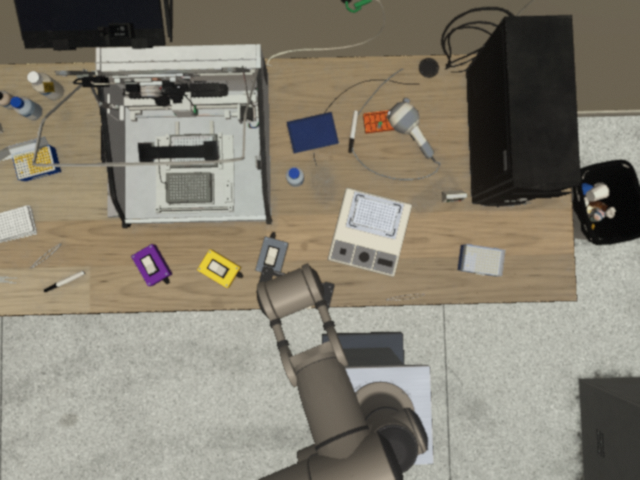

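The final side view shows the rocker on (~(125,80)), the bar key down (~(362,350)), and the round (~(330,280)) and square (~(300,220)) keys up. The well plate and box are where they were, and the top view shows the rest undisturbed. Handing in.

```bash
python3 -c "
from plant import *
print(close_job())"
```

```text
the job is handed in; nothing more can be done
None
```

I started the plate shaker in the order asked and handed the job in at about 10 s on the robot's clock, with the arm raised clear of everything.

- **Rocker:** I pushed the raised end down to a hard stop at z = 54.1 mm with about 10 N. The last picture shows that half level, the other end up and the box where it was.
- **Bar key:** I pressed it to a hard stop at z = 63.0 mm with about 17 N, the full 7 mm. It has stayed down; its dark area in the side view fell from 73 to 54 px.
- **Round key:** I pressed it to z = 63.1 mm with about 10 N, held it for about 0.4 s, and it sprang back up. Its position in the picture is the same as at the start, to within 0.02 px.
- **Left alone:** The square key is unchanged in the picture. The well plate, box and other things look undisturbed by eye.

Two checks disagreed:
- The two cameras differed by 4–8 mm on the rocker and key positions. I went mainly by the top view, and the hard stops at the expected heights bore that out.
- At the keys the gripper hid the fingertip from the side camera, so I relied there on the arm's measured position and force.

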